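# Roll the power-supply tote to the stop and move it to the test tray

## Robot

A 6-joint arm with a two-finger parallel gripper is mounted at the origin on the work surface. World frame = base frame: x ahead of the robot, y to its left, z up, the work surface at z = 0. Lengths are in m, angles in rad, forces in N, time in s.
With the tool pointing down it reaches from about 0.275 to 0.75 m from the base axis. Payload 10.2 kg.
Tool frame: the origin (TCP) lies at the very end of the fingers, on their centre line; the grasp point (between the pads) lies 19 mm behind it (r.grasp_offset is the distance from the TCP to the grasp point, in m); z points along the fingers, y is the line along which they close (so a half turn about z gives the same grasp; the last joint's range is limited). The gripper opens to 88 mm and grips with 3 to 60 N. Pads are 18 mm wide; open, the fingers measure 123 mm over their backs; the gripper's body (75 mm by 187 mm) begins 45 mm behind the grasp point.
Start: joints at [-1.546, 0.313, 1.498, -0, 1.331, -0.223], TCP at [0.129, -0.509, 0.239] pointing down, gripper open.
Joint ranges: [-2.94, 2.94], [-0.97, 2.17], [0.19, 2.56], [-1.23, 4.37], [0.02, 3.11], [-2.88, 2.88]. Speed limits (rad/s): [2.39, 2.39, 3.01, 3.14, 3.14, 3.14].

## Interface

Orientations are given as a rotation vector (axis times angle).
In Python, from bench import telemetry, imaging, job, r gives the robot as it stands.
- The arm moves only by the shell command python3 -m pendant 'ROWS' [FORCE]. ROWS is JSON, a list of rows, each a list of 7 numbers: the gripper command: -1 is fully open, 1 is shut, values between are in proportion, then the shift along the tool's x, y, z in mm, then the turn, a rotation vector about the tool's x, y, z in rad. A call has 1 to 5 rows; each row shifts and turns the commanded pose from where the row before left it, along the tool's axes as they then stand; what a row does not reach is not made up. A row lasts 1/8 s, in which the tool goes at most 62.5 mm and 10.7 degrees, less where a joint would pass 70% of its speed; a pose out of reach is approached as far as the arm can. A call with a gripper value outside its range is refused whole. The fingers move at their own pace and stop on an object; FORCE is the grip in N (left out, the last holds). Time passes only in rows, so rows that do not move let the fingers close. It gives the time, the measured TCP pose, the force, the opening and the grip force at its end, in the units of the state.
- telemetry.read_state(): the state, without advancing time (a new reading comes with each control period).
- imaging.read_camera(name): name is "scene" or "top" or "wrist"; returns the picture (384x512x3 uint8, red, green, blue); there is no depth.
- imaging.camera_info(name): a dict with "fx", "fy", "cx", "cy" (pixels), "k1" (the pictures are not rectified: a ray, as slopes to the right and down, at radius r is drawn at 1 + k1 r^2 times it, then the intrinsics apply), "rvec" (rotation vector, rad) and "tvec" (3), from world to camera coordinates, as OpenCV has them. Camera axes: x right, y down, z forward; pixel columns grow to the right and rows downward; lengths in m; the calibration is good to about 2 mm. A picture is of the moment at which its call begins: read the wrist's pose just before it. camera_info takes no time and is no camera call; for the wrist camera it gives the pose at the moment of the call.
- job.hand_in(): hands the job in; it is judged then, once.
The state is a dict: "time": time; "joint_positions": joint angles; "qvel": joint speeds; "joint_torque": joint torques, N m; "position": TCP position; "ee_rot": TCP orientation; "force": force on the tool from outside, world axes, zero at the start; "wrist_torque": the same for the moment, N m; "grip_width": finger opening in m; "gripper_force": force on a finger pad.
Only numpy, scipy, OpenCV 4.12 (cv2) and the standard library are available. Lean on these libraries where they do the work, as an engineer would, in place of code of your own. Each camera call takes 0.05 s, during which the arm holds its last target. There are 200 camera calls.

## Task

Roll the grey tote along the roller track until it is fully home against the end stop, gently and without lifting it off the rollers on the way. Then lift it off there and set it down softly, flat inside the rimmed test tray, and let go. Keep the tote upright and leave everything else on the bench where it is.

Things in the scene. Friction and masses are not known exactly. Their poses are not given: they have to be found in the camera images.
- tote: Grey open plastic tote, 150 long (own x) x 100 wide (own y) x 60 mm high, with a power-supply board inside and a steel bar handle over its length; 0.4 to 0.85 kg, centre of mass near its middle. Origin: centre of its underside; z up. It starts on the rollers, its x within 3 degrees of the track's x. It rolls with under 1 N and coasts a little when let go.
- tote_handle (a point): Middle of the tote's handle bar, 105 mm above its underside. The bar runs along the tote's x, 140 mm long, 14 mm wide and 16 mm high; it stands on two end posts, and below it is free down to the tote's rim, 37 mm below the bar's underside.
- track: Level aluminium track bolted to the bench, with 17 free-turning steel rollers. Origin: on the bench below it; +x is the rolling direction, towards the end stop, within 0.2 rad of world -y; z up. Roller tops are 60 mm above the bench, from x = -290 to +145 mm. Side guides from x = -310 to +180 mm, 116 mm apart inside and 140 mm outside, rise to 72 mm above the bench.
- track_home (a point): Point on the track's middle line, at roller-top height (60 mm above the bench), where the tote's origin lies when it is fully home against the end stop. Same axes as the track. Tote play between the side guides: 8 mm on each side.
- stop: End stop: dark steel plate across the track's far end, 140 mm wide, 12 mm thick, top 95 mm above the bench. Origin: on its face towards the tote, at bench height, at x = +160 mm of the track; same axes as the track. A tote rolled fully home has its origin 75 mm before this face (85 mm along the track's x).
- tray: Test tray screwed to the bench: black rubber floor with a steel rim. Outside 188 (own x) x 138 mm (own y), inside 172 x 122 mm; floor 6 mm above the bench, rim top 18 mm, rim 8 mm thick. Origin: centre of its underside, on the bench; z up. The tote fits either way round with its length along the tray's x, 11 mm to spare on every side.
- heatsink: Bystander: finned dark metal heat sink, 80 x 60 x 38 mm. Origin: centre of its underside. To be left where it is.
- tape: Bystander: roll of masking tape lying flat, 100 mm across, 25 mm high. Origin: centre of its underside. To be left where it is.
- spool: Bystander: solder spool standing on end, 60 mm across, 48 mm high. Origin: centre of its underside. To be left where it is.
- meter: Bystander: black multimeter lying on its back, 160 x 80 x 36 mm. Origin: centre of its underside. To be left where it is.
- driver: Bystander: screwdriver, lying along its own x. Origin: centre of its underside. To be left where it is.
- board: Bystander: bare green circuit board, 100 x 75 x 14 mm. Origin: centre of its underside. To be left where it is.

How it is judged:
On the way, in this order (a step that is already met when the one before it is completed fails the run):
1. the tote stands on the rollers, against the end stop (within 6 mm) (x of tote in the frame of track between 0.079 and 0.1 m and z of tote in the frame of track between 0.054 and 0.064 m and y of tote in the frame of track between -0.02 and 0.02 m), for 0.2 s.
2. the tote is lifted at least 30 mm clear of the rollers (z of tote in the frame of track above 0.09 m), for 0.1 s.
At the end, for the whole second after the job is handed in: The tote rests flat on the tray's floor inside the rim (within 14 mm of its centre along each tray axis, underside within 4 mm of the floor, tilt below 0.05 rad, its length along the tray's within 0.15 rad), at rest and released (x of tote in the frame of tray between -0.014 and 0.014 m and y of tote in the frame of tray between -0.014 and 0.014 m and z of tote in the frame of tray between 0.002 and 0.01 m and angle between tote's own z axis and vertical below 0.05 rad and angle between the x axis of tote and the x axis of tray, either way round below 0.15 rad and linear speed of tote below 0.02 m/s and angular speed of tote below 0.1 rad/s); the robot touches nothing.
It fails at once if the tote is lifted off the rollers (by 12 to 50 mm) over the track, more than 25 mm short of the end stop (x of tote in the frame of track between -0.3 and 0.06 m and y of tote in the frame of track between -0.06 and 0.06 m and z of tote in the frame of track between 0.072 and 0.11 m).
It fails at once if the tote is rammed against the end stop (over 40 N) (contact force between tote and stop above 40 N).
It fails at once if the tote is dropped into the tray (over 0.4 m/s within 25 mm above its floor) (linear speed of tote above 0.4 m/s and z of tote in the frame of tray below 0.031 m and horizontal distance between tote and tray below 0.08 m).
It fails at once if the tote is tipped by more than 0.4 rad (angle between tote's own z axis and vertical above 0.4 rad).
It fails at once if a bystander is moved by more than 30 mm (distance of any of heatsink, tape, spool, meter, driver, board from where it was at the start of the episode above 0.03 m).
It also fails if it takes over 64 s, if anything falls off the work surface, if the arm or the gripper's body presses on something with over 40 N, if the wrist force passes 120 N, or if a joint passes its speed limit or range.

## Working session

There is one attempt and no reset: what is moved stays moved. The work goes in short steps, Python scripts to look and compute and a shell command to move; the robot and the scene stay as the last step left them, time stands still between calls to the robot, and variables do not carry over. Pictures are saved under pics/ and viewed, at most 10 in all, crops included, and the job is handed in when it is done.

```bash
mkdir -p pics; ls; cat > h.py <<'E'
import numpy as np,cv2
from scipy.spatial.transform import Rotation as R
from bench import telemetry,imaging,job,r
def snap(n,f):
    i=imaging.camera_info(n); im=imaging.read_camera(n); cv2.imwrite('pics/'+f,im[:,:,::-1]); return i,im
def p2w(i,u,v,z):
    K=np.array([[i['fx'],0,i['cx']],[0,i['fy'],i['cy']],[0,0,1.]])
    q=cv2.undistortPoints(np.array([[[u,v]]],float),K,np.array([i['k1'],0,0,0,0.]))[0,0]
    Rm=cv2.Rodrigues(np.array(i['rvec'],float))[0]; c=-Rm.T@np.array(i['tvec'],float)
    d=Rm.T@np.array([q[0],q[1],1]); return c+d*(z-c[2])/d[2]
def w2p(i,P):
    K=np.array([[i['fx'],0,i['cx']],[0,i['fy'],i['cy']],[0,0,1.]])
    return cv2.projectPoints(np.array(P,float).reshape(-1,3),np.array(i['rvec'],float),np.array(i['tvec'],float),K,np.array([i['k1'],0,0,0,0.]))[0].reshape(-1,2)
E
python3 - <<'E'
from h import *
i,im=snap('top','top.png'); print(i)
cv2.imwrite('pics/top2.png',cv2.resize(im[:,:,::-1],(800,600),interpolation=cv2.INTER_CUBIC))
print(telemetry.read_state())
E
```

```text
pics
{'fx': 497.8649015090734, 'fy': 497.8649015090734, 'cx': 258.7618304660801, 'cy': 181.3572958903991, 'k1': 0.05256542588946064, 'rvec': array([ 2.17817877, -2.13203225,  0.16093434]), 'tvec': array([-0.06866022,  0.55805984,  1.4514026 ])}
{'time': 0.05, 'joint_positions': array([-1.54640703e+00,  3.13410443e-01,  1.49843270e+00,  3.66282427e-05,
        1.33102421e+00, -2.23387870e-01]), 'qvel': array([ 3.25293618e-05, -7.63419417e-04, -3.38966971e-03,  3.95754853e-04,
        2.62247269e-03,  1.14157922e-03]), 'joint_torque': array([ 2.36295760e-03, -4.03259289e+01, -2.52971631e+01,  6.95906533e-02,
        3.40921897e-02, -3.52229836e-05]), 'position': array([ 0.12875292, -0.50870806,  0.23818297]), 'ee_rot': array([-3.11626080e+00, -3.88042723e-01, -2.54401208e-04]), 'force': array([0.36774385, 0.25160378, 0.1559356 ]), 'wrist_torque': array([-0.03417533,  0.00262909,  0.05363787]), 'gripper_force': 0.0, 'grip_width': 0.08783677506706572}
```

View pics/top2.png

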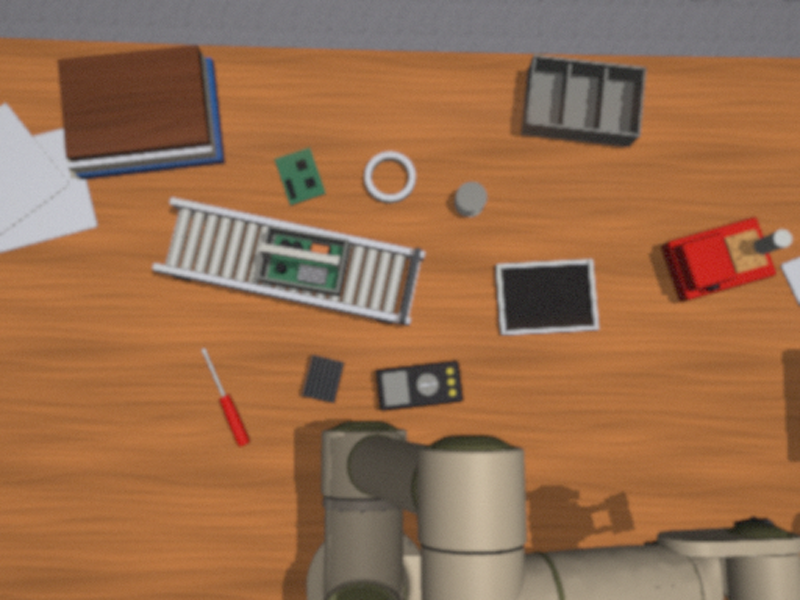

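The top view shows the track running left to right, with the stop near (412,287) in this 800x600 picture. The tote is near (303,262) and the tray near (547,297). I'll enlarge that area.

```bash
python3 - <<'E'
from h import *
im=cv2.imread('pics/top.png')
c=im[120:220,90:390]; cv2.imwrite('pics/c.png',cv2.resize(c,(800,267),interpolation=cv2.INTER_CUBIC))
E
```

```text
(no output)
```

View pics/c.png

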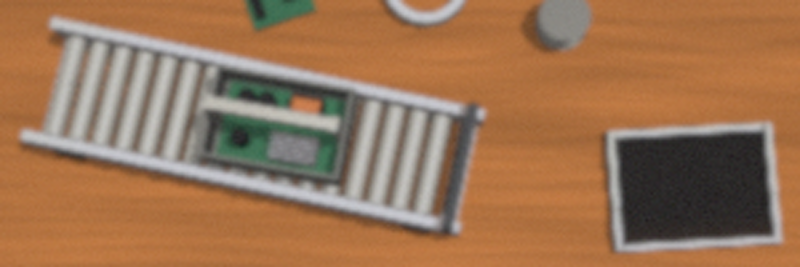

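Crop (2.667x, offset 90,120):
- The tray's outer corners are at (606,132), (773,123), (783,241) and (618,252).
- The stop's face runs from (460,106) to (443,230).
- The handle runs from (203,102) to (340,124).
- The guide's outer left ends are at (52,17) and (20,140).

```bash
cat > m.py <<'E'
from h import *
i=imaging.camera_info('top')
f=lambda u,v,z:p2w(i,90+(u+.5)/2.667-.5,120+(v+.5)/2.667-.5,z)
T=np.array([f(*p,.018) for p in [(606,132),(773,123),(783,241),(618,252)]])
print('tray',T.mean(0),[np.linalg.norm(T[k]-T[k-1]) for k in range(4)])
d=(T[1]-T[0])+(T[2]-T[3]);print('tray x ang',np.arctan2(d[1],d[0]))
G=np.array([f(52,17,.072),f(20,140,.072)]);S=np.array([f(460,106,.095),f(443,230,.095)])
print('G',G,np.linalg.norm(G[0]-G[1]),'S',S,np.linalg.norm(S[0]-S[1]))
d=S.mean(0)-G.mean(0);print('track ang',np.arctan2(d[1],d[0]),'len(470)',np.linalg.norm(d[:2]))
H=np.array([f(203,102,.173),f(340,124,.173)]);d=H[1]-H[0]
print('handle',H.mean(0),np.linalg.norm(d),np.arctan2(d[1],d[0]))
E
python3 m.py; python3 -c "
from h import *
s=telemetry.read_state();print(R.from_rotvec(s['ee_rot']).as_matrix())"
```

```text
tray [ 0.5430885  -0.33462031  0.018     ] [np.float64(0.13764564410997543), np.float64(0.19126933403315585), np.float64(0.1352476825477486), np.float64(0.18681449012817633)]
tray x ang -1.4879014920231057
G [[0.70932871 0.38736628 0.072     ]
 [0.57125312 0.41358529 0.072     ]] 0.14054289644759158 S [[ 0.61595355 -0.06468539  0.095     ]
 [ 0.48051509 -0.04910555  0.095     ]] 0.1363316077065141
track ang -1.7694158578967167 len(470) 0.4665435448127824
handle [0.58984259 0.12921028 0.173     ] 0.1418386105896415 -1.7091575826496102
[[ 9.69462103e-01  2.45241170e-01  4.48371010e-06]
 [ 2.45240966e-01 -9.69461316e-01  1.27519412e-03]
 [ 3.17076882e-04 -1.23515278e-03 -9.99999187e-01]]
```

```bash
python3 -m pendant '[[-1,0,0,-12,0,0,-0.164],[-1,0,0,-12,0,0,-0.164],[-1,0,0,-12,0,0,-0.164],[-1,0,0,-12,0,0,-0.164],[-1,0,0,-12,0,0,-0.164]]'
python3 -m pendant '[[-1,0,0,0,0,0,-0.164],[-1,0,0,0,0,0,-0.166],[-1,30,15,0,0,0,0],[-1,47,23,0,0,0,0],[-1,47,23,0,0,0,0]]'
python3 -m pendant '[[-1,47,23,0,0,0,0],[-1,47,23,0,0,0,0],[-1,47,23,0,0,0,0],[-1,47,23,0,0,0,0],[-1,47,23,0,0,0,0]]'
python3 -m pendant '[[-1,47,23,0,0,0,0],[-1,47,23,0,0,0,0],[-1,47,23,0,0,0,0],[-1,47,23,0,0,0,0],[-1,47,23,0,0,0,0]]'
python3 -m pendant '[[-1,30,15,0,0,0,0],[-1,0,0,0,0,0,0],[-1,0,0,0,0,0,0]]'
python3 - <<'E'
from h import *
s=telemetry.read_state();print(s['position'],R.from_rotvec(s['ee_rot']).as_matrix()[:,0])
i,im=snap('wrist','w1.png'); print(w2p(i,[[.59,.129,.173]]))
E
```

```text
time: 0.68
position: [0.1287, -0.5088, 0.2987]
ee_rot: [-2.699, -1.606, -0.001]
force: [-1.4, 0.0, 0.8]
grip_width: 0.0881
gripper_force: 0.0
time: 1.3
position: [0.2108, -0.3959, 0.2983]
ee_rot: [-2.405, -2.02, -0.001]
force: [0.7, -1.3, 0.9]
grip_width: 0.0882
gripper_force: 0.0
time: 1.92
position: [0.3646, -0.184, 0.2986]
ee_rot: [-2.405, -2.021, 0.0]
force: [-0.1, -0.1, -0.0]
grip_width: 0.0882
gripper_force: 0.0
time: 2.55
position: [0.5183, 0.0277, 0.2984]
ee_rot: [-2.405, -2.021, 0.001]
force: [0.4, -0.2, 0.1]
grip_width: 0.088
gripper_force: 0.0
time: 2.92
position: [0.5372, 0.0525, 0.2984]
ee_rot: [-2.405, -2.021, 0.001]
force: [-0.8, -0.0, 0.4]
grip_width: 0.0879
gripper_force: 0.0
[0.53720293 0.05249381 0.29844239] [ 1.72378404e-01  9.85030754e-01 -3.16099602e-04]
[[298.34437113 100.84519747]]
```

View pics/w1.png

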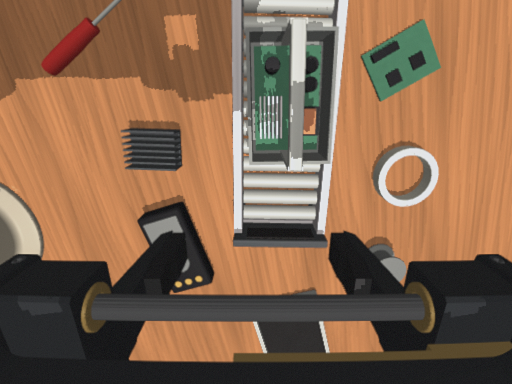

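The wrist view shows the bar's top from (299,20) to (296,166). The stop's face edge is at row 236, from columns 234 to 327. The guides are near columns 240 and 342 at row 10, and 238 and 324 at row 230.

```bash
python3 - <<'E'
from h import *
i=imaging.camera_info('wrist'); f=lambda u,v,z:p2w(i,u,v,z)
a=lambda d:np.arctan2(d[1],d[0])
H=[f(299,20,.173),f(296,166,.173)];print('bar',H,np.linalg.norm(H[1]-H[0]),a(H[1]-H[0]),(H[0]+H[1])/2)
for p,q in [((240,10),(238,230)),((341.5,10),(324,230))]:
    A,B=f(*p,.072),f(*q,.072);print(A,B,a(B-A))
S=[f(234,236,.095),f(327,236,.095)];print('stop',S,np.linalg.norm(S[0]-S[1]),(S[0]+S[1])/2)
E
```

```text
bar [array([0.59965969, 0.19683467, 0.173     ]), array([0.57955896, 0.06545933, 0.173     ])] 0.1329041756125398 -1.7226212044954115 [0.58960933 0.131147   0.173     ]
[0.54889577 0.24248069 0.072     ] [ 0.48923298 -0.04507054  0.072     ] -1.7753792914540707
[0.66984026 0.22190398 0.072     ] [ 0.61977419 -0.06819982  0.072     ] -1.7416928060165366
stop [array([ 0.48541165, -0.04245227,  0.095     ]), array([ 0.61899175, -0.06614085,  0.095     ])] 0.13566426531941578 [ 0.5522017  -0.05429656  0.095     ]
```

```bash
python3 -m pendant '[[-1,30,13,0,0,0,-0.02],[-1,30,13,20,0,0,0],[-1,26,12,20,0,0,0],[-1,0,0,25,0,0,0],[-1,0,0,25,0,0,0]]'
python3 -m pendant '[[-1,0,0,25,0,0,0],[-1,0,0,20,0,0,0],[-1,0,0,16,0,0,0],[-1,0,0,0,0,0,0],[-1,0,0,0,0,0,0]]'
python3 -m pendant '[[0.2,0,0,0,0,0,0],[0.5,0,0,0,0,0,0],[0.7,0,0,0,0,0,0],[1,0,0,0,0,0,0],[1,0,0,0,0,0,0]]' 15
python3 -m pendant '[[1,0,0,0,0,0,0],[1,0,0,0,0,0,0]]' 25
```

```text
time: 3.6
position: [0.5886, 0.131, 0.2081]
ee_rot: [2.386, 2.044, -0.0]
force: [0.0, -0.2, -0.7]
grip_width: 0.0882
gripper_force: 0.0
time: 4.22
position: [0.5892, 0.1317, 0.1486]
ee_rot: [2.384, 2.044, 0.002]
force: [1.0, -0.8, 1.0]
grip_width: 0.0881
gripper_force: 0.0
time: 4.85
position: [0.5888, 0.1319, 0.1477]
ee_rot: [-2.385, -2.045, 0.0]
force: [-0.2, -0.1, -0.5]
grip_width: 0.0405
gripper_force: 0.0
time: 5.1
position: [0.5888, 0.1319, 0.1477]
ee_rot: [-2.385, -2.045, 0.0]
force: [0.4, -0.4, -0.4]
grip_width: 0.0201
gripper_force: 0.0
```

```bash
python3 -m pendant '[[1,0,0,0,0,0,0],[1,0,0,0,0,0,0],[1,0,0,0,0,0,0]]'
```

```text
time: 5.48
position: [0.5889, 0.1319, 0.1478]
ee_rot: [2.385, 2.045, 0.0]
force: [0.7, -0.3, -1.6]
grip_width: 0.0137
gripper_force: 25.0
```

```bash
python3 -m pendant '[[1,-5,0,0,0,0,0],[1,-10,-1,0,0,0,0.01],[1,-12,-1,0,0,0,0.01],[1,-12,-1,0,0,0,0.01],[1,-12,-1,0,0,0,0.01]]'
python3 -m pendant '[[1,-12,-1,0,0,0,0],[1,-12,-1,0,0,0,0],[1,-10,-1,0,0,0,0],[1,-7,0,0,0,0,0],[1,-4,0,0,0,0,0]]'
python3 -m pendant '[[1,-3,0,0,0,0,0],[1,-2,0,0,0,0,0],[1,-2,0,0,0,0,0],[1,0,0,0,0,0,0]]'
```

```text
time: 6.1
position: [0.5762, 0.0813, 0.1478]
ee_rot: [2.426, 1.996, 0.0]
force: [3.4, -0.3, 0.6]
grip_width: 0.0136
gripper_force: 25.0
time: 6.72
position: [0.5645, 0.0384, 0.1476]
ee_rot: [-2.425, -1.997, 0.001]
force: [-0.8, 0.2, 0.4]
grip_width: 0.0138
gripper_force: 25.0
time: 7.22
position: [0.5633, 0.0318, 0.1476]
ee_rot: [-2.425, -1.997, 0.001]
force: [-3.0, 0.4, 0.1]
grip_width: 0.0136
gripper_force: 25.0
```

```bash
python3 -m pendant '[[1,-2,0,0,0,0,0],[1,-2,0,0,0,0,0],[1,-2,0,0,0,0,0],[1,-2,0,0,0,0,0],[1,0,0,0,0,0,0]]'
python3 -m pendant '[[1,-1,0,0,0,0,0],[1,-1,0,0,0,0,0],[1,0,0,0,0,0,0]]'
python3 -m pendant '[[1,-1,0,0,0,0,0],[1,-1,0,0,0,0,0],[1,0,0,0,0,0,0]]'
```

```text
time: 7.85
position: [0.5619, 0.0237, 0.1477]
ee_rot: [-2.425, -1.997, 0.0]
force: [-2.7, -1.0, -1.1]
grip_width: 0.0136
gripper_force: 25.0
time: 8.22
position: [0.5615, 0.0219, 0.1477]
ee_rot: [2.425, 1.997, -0.0]
force: [-1.3, 0.9, -2.6]
grip_width: 0.0137
gripper_force: 25.0
time: 8.6
position: [0.5612, 0.0199, 0.1477]
ee_rot: [2.425, 1.997, -0.0]
force: [-0.5, 0.6, -3.5]
grip_width: 0.0134
gripper_force: 25.0
```

```bash
python3 -m pendant '[[1,-1,0,0,0,0,0],[1,-1,0,0,0,0,0],[1,0,0,0,0,0,0]]'
python3 -m pendant '[[1,-1,0,0,0,0,0],[1,0,0,0,0,0,0]]'
python3 - <<'E'
from h import *
i,im=snap('wrist','w2.png')
p=w2p(i,[[.55,-.055,.095]])[0];print(p)
u,v=[int(x) for x in p]
u0,v0=max(0,min(u-100,312)),max(0,min(v-75,234))
print(u0,v0);cv2.imwrite('pics/w2c.png',cv2.resize(im[v0:v0+150,u0:u0+200,::-1],(800,600),interpolation=cv2.INTER_CUBIC))
E
```

```text
time: 8.98
position: [0.5608, 0.018, 0.1477]
ee_rot: [-2.425, -1.997, 0.0]
force: [-0.5, -0.1, -3.9]
grip_width: 0.0134
gripper_force: 25.0
time: 9.22
position: [0.5606, 0.017, 0.1476]
ee_rot: [2.425, 1.997, -0.0]
force: [-0.3, -1.0, -3.4]
grip_width: 0.014
gripper_force: 25.0
[261.75589329 286.98455057]
161 211
```

View pics/w2c.png

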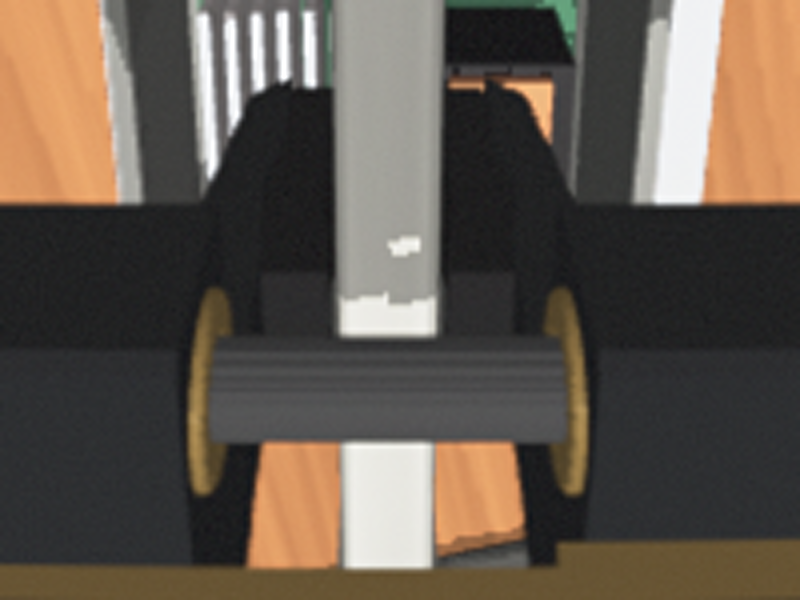

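The gripper hides the stop in this view, so I'll go on by feel.

```bash
python3 -m pendant '[[1,-1,0,0,0,0,0],[1,0,0,0,0,0,0]]'|sed -n 2,4p
python3 -m pendant '[[1,-1,0,0,0,0,0],[1,0,0,0,0,0,0]]'|sed -n 2,4p
python3 -m pendant '[[1,-1,0,0,0,0,0],[1,0,0,0,0,0,0]]'|sed -n 2,4p
```

```text
position: [0.5604, 0.0161, 0.1477]
ee_rot: [-2.425, -1.997, 0.0]
force: [0.5, 0.8, -4.2]
position: [0.5602, 0.0155, 0.1479]
ee_rot: [-2.425, -1.997, -0.001]
force: [-1.8, 4.2, -2.4]
position: [0.5602, 0.015, 0.1483]
ee_rot: [-2.425, -1.997, -0.003]
force: [-1.1, 6.9, 1.0]
```

```bash
python3 -m pendant '[[1,0,0,0,0,0,0],[1,0,0,0,0,0,0],[1,0,0,0,0,0,0],[1,1,0,0,0,0,0],[1,0,0,0,0,0,0]]' 40
python3 -m pendant '[[1,0,0,-4,0,0,0],[1,0,0,-8,0,0,0],[1,0,0,-10,0,0,0],[1,0,0,-10,0,0,0],[1,0,0,-10,0,0,0]]'
python3 -m pendant '[[1,0,0,-10,0,0,0],[1,0,0,-10,0,0,0],[1,0,0,-10,0,0,0],[1,0,0,-6,0,0,0],[1,0,0,0,0,0,0]]'
```

```text
time: 10.65
position: [0.5603, 0.0154, 0.1479]
ee_rot: [2.425, 1.997, 0.001]
force: [-0.5, 4.1, 0.2]
grip_width: 0.0132
gripper_force: 40.0
time: 11.28
position: [0.5603, 0.0149, 0.1907]
ee_rot: [2.425, 1.996, -0.0]
force: [-0.4, -0.4, -4.9]
grip_width: 0.0134
gripper_force: 40.0
time: 11.9
position: [0.5603, 0.0151, 0.2261]
ee_rot: [2.425, 1.997, 0.001]
force: [0.1, -0.0, -4.8]
grip_width: 0.0134
gripper_force: 40.0
```

Lifted 78 mm, with about 0.49 kg on the tool. Next I carry it to the tray.

```bash
python3 -m pendant '[[1,-12,2,0,0,0,0],[1,-24,4,0,0,0,0],[1,-34,5,0,0,0,0],[1,-36,5,0,0,0,0],[1,-36,5,0,0,0,0]]' >/dev/null
python3 -m pendant '[[1,-36,5,0,0,0,0],[1,-36,5,0,0,0,0],[1,-36,5,0,0,0,0],[1,-36,5,0,0,0,0],[1,-31,5,0,0,0,0]]'>/dev/null
python3 -m pendant '[[1,-20,3,0,0,0,0],[1,-10,1,0,0,0,-0.05],[1,0,0,0,0,0,-0.08],[1,0,0,0,0,0,-0.08],[1,0,0,0,0,0,-0.065]]'
python3 -m pendant '[[1,0,0,0,0,0,0],[1,0,0,0,0,0,0],[1,0,0,0,0,0,0]]'
python3 - <<'E'
from h import *
s=telemetry.read_state();print(s['position'],s['force'],R.from_rotvec(s['ee_rot']).as_matrix()[:,0])
i,im=snap('top','t2.png');c=im[110:230,280:440,::-1]
i2,im2=snap('scene','s2.png');p=w2p(i2,[[.543,-.335,.08]])[0];print(p)
u,v=[int(x) for x in p];u0,v0=max(0,min(u-80,352)),max(0,min(v-60,264));print(u0,v0)
cv2.imwrite('pics/c2.png',np.vstack([cv2.resize(x,(400,300),interpolation=cv2.INTER_CUBIC) for x in (c,im2[v0:v0+120,u0:u0+160,::-1])]))
E
```

```text
time: 13.78
position: [0.5426, -0.3351, 0.2254]
ee_rot: [-2.125, -2.313, -0.0]
force: [-0.1, -0.2, -4.9]
grip_width: 0.0135
gripper_force: 40.0
time: 14.15
position: [0.5427, -0.335, 0.2257]
ee_rot: [-2.129, -2.31, -0.0]
force: [-1.0, 0.4, -4.2]
grip_width: 0.0136
gripper_force: 40.0
[ 0.54271544 -0.33501475  0.2256689 ] [-0.95347726  0.39162526 -4.22769313] [-8.12886624e-02  9.96690597e-01  8.45449260e-05]
[175.07389077 163.64291001]
95 103
```

View pics/c2.png

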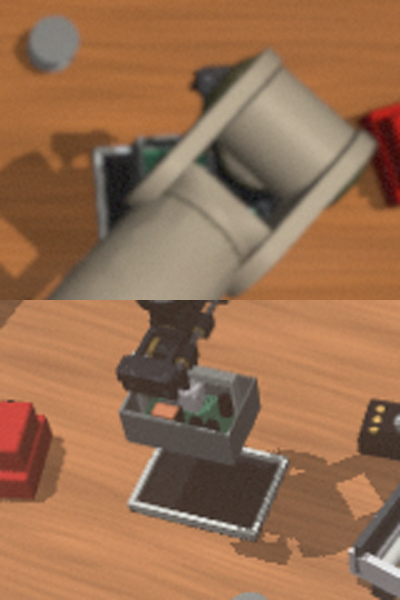

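The scene half shows the tote hanging upright above the tray. A larger crop will give me the tote's underside corners and the tray's.

```bash
python3 - <<'E'
from h import *
im=cv2.imread('pics/s2.png')
cv2.imwrite('pics/s2c.png',cv2.resize(im[125:205,135:235],(800,640),interpolation=cv2.INTER_CUBIC)[:600])
E
```

```text
(no output)
```

View pics/s2c.png

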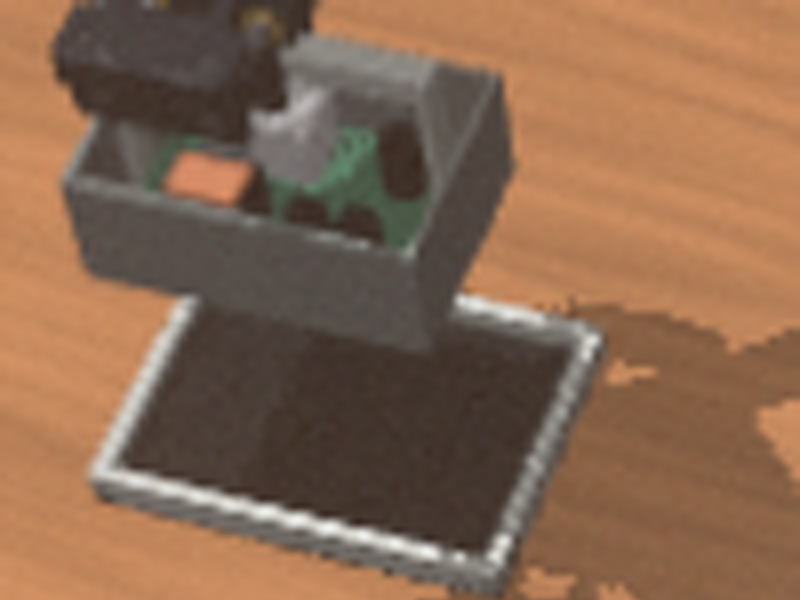

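In this crop (8x, offset 135,125), the tray's outer top corners are at (92,478), (495,572) and (607,333). The tote's underside corners are at (85,272), (432,350) and (514,165), and its rim corners at (65,180), (412,250) and (503,73).

```bash
python3 - <<'E'
from h import *
i=imaging.camera_info('scene')
f=lambda u,v,z:p2w(i,135+(u+.5)/8-.5,125+(v+.5)/8-.5,z)
for n,z,P in [('tray',.018,[(92,478),(495,572),(607,333)]),('under',.138,[(85,272),(432,350),(514,165)]),('rim',.198,[(65,180),(412,250),(503,73)])]:
    A=[f(*p,z) for p in P];d=A[1]-A[0]
    print(n,(A[0]+A[2])/2,np.linalg.norm(d),np.linalg.norm(A[2]-A[1]),np.arctan2(d[1],d[0]))
E
```

```text
tray [ 0.5436097  -0.33076058  0.018     ] 0.18417545277544534 0.13256872313858356 1.6625200551093422
under [ 0.54034104 -0.33845613  0.138     ] 0.15097944233519606 0.0993259767321256 1.6574533559060982
rim [ 0.54167915 -0.335446    0.198     ] 0.1454348414746653 0.0949926630212729 1.67630989039918
```

Both fixes put the tote about 3 mm short of the tray's centre in x and 5 mm in y, so I'll correct that while lowering.

```bash
python3 -m pendant '[[1,4,2,5,0,0,0],[1,0,0,15,0,0,0],[1,0,0,20,0,0,0],[1,0,0,20,0,0,0],[1,0,0,20,0,0,0]]' >/dev/null
python3 -m pendant '[[1,0,0,15,0,0,0],[1,0,0,10,0,0,0],[1,0,0,8,0,0,0],[1,0,0,4,0,0,0],[1,0,0,0,0,0,0]]'
python3 -m pendant '[[1,0,0,3,0,0,0],[1,0,0,3,0,0,0],[1,0,0,3,0,0,0],[1,0,0,2,0,0,0],[1,0,0,0,0,0,0]]'
```

```text
time: 15.5
position: [0.5444, -0.3309, 0.1088]
ee_rot: [2.128, 2.311, 0.0]
force: [-0.3, 0.3, -4.8]
grip_width: 0.0134
gripper_force: 40.0
time: 16.12
position: [0.5443, -0.3308, 0.0975]
ee_rot: [-2.128, -2.31, -0.0]
force: [0.0, 0.2, -4.7]
grip_width: 0.0137
gripper_force: 40.0
```

```bash
python3 -m pendant '[[1,0,0,1,0,0,0],[1,0,0,1,0,0,0],[1,0,0,0,0,0,0]]'|sed -n 2,4p
python3 -m pendant '[[1,0,0,1,0,0,0],[1,0,0,0,0,0,0]]'|sed -n 2,4p
python3 -m pendant '[[1,0,0,1,0,0,0],[1,0,0,0,0,0,0]]'|sed -n 2,4p
```

```text
position: [0.5444, -0.3308, 0.0956]
ee_rot: [-2.128, -2.311, -0.0]
force: [0.5, -1.0, -4.7]
position: [0.5444, -0.3309, 0.0946]
ee_rot: [-2.128, -2.31, -0.0]
force: [-0.6, -1.5, -5.0]
position: [0.5445, -0.3309, 0.0938]
ee_rot: [2.128, 2.31, 0.0]
force: [0.2, 0.4, -4.5]
```

```bash
python3 -m pendant '[[1,0,0,1,0,0,0],[1,0,0,0,0,0,0]]'|sed -n 2,4p
python3 -m pendant '[[1,0,0,0.5,0,0,0],[1,0,0,0,0,0,0]]'|sed -n 2,4p
```

```text
position: [0.5447, -0.3309, 0.0937]
ee_rot: [2.128, 2.31, 0.0]
force: [-1.7, 2.9, 4.6]
position: [0.5447, -0.3309, 0.0936]
ee_rot: [2.128, 2.31, 0.0]
force: [-3.3, 3.7, 9.4]
```

The tote touched down at the expected height. Next I release it and retreat.

```bash
python3 -m pendant '[[0.6,0,0,-1,0,0,0],[0.3,0,0,0,0,0,0],[-0.2,0,0,0,0,0,0],[-0.2,0,0,0,0,0,0],[-0.2,0,0,0,0,0,0]]'
python3 -m pendant '[[-0.2,0,0,-5,0,0,0],[-0.2,0,0,-15,0,0,0],[-0.2,0,0,-30,0,0,0],[-0.2,0,0,-40,0,0,0],[-0.2,0,0,-40,0,0,0]]'
python3 -m pendant '[[-0.2,-30,-20,-20,0,0,0],[-0.2,-50,-20,0,0,0,0],[-0.2,-50,-20,0,0,0,0],[-0.2,-30,0,0,0,0,0],[-0.2,0,0,0,0,0,0]]'
python3 - <<'E'
from h import *
i,im=snap('scene','s3.png')
i2,im2=snap('top','t3.png')
cv2.imwrite('pics/s3c.png',np.hstack([cv2.resize(x[:,:,::-1],(400,300),interpolation=cv2.INTER_CUBIC) for x in (im[125:215,130:250],im2[130:220,300:420])]))
E
```

```text
time: 18.12
position: [0.5444, -0.3309, 0.0931]
ee_rot: [-2.128, -2.311, 0.0]
force: [-0.7, -0.1, 0.1]
grip_width: 0.0524
gripper_force: 0.0
time: 18.75
position: [0.5443, -0.3308, 0.2258]
ee_rot: [2.128, 2.31, 0.0]
force: [0.1, -0.3, -1.1]
grip_width: 0.0529
gripper_force: 0.0
time: 19.38
position: [0.4969, -0.4969, 0.2433]
ee_rot: [2.131, 2.308, -0.0]
force: [-0.0, -0.3, -0.1]
grip_width: 0.0526
gripper_force: 0.0
```

View pics/s3c.png

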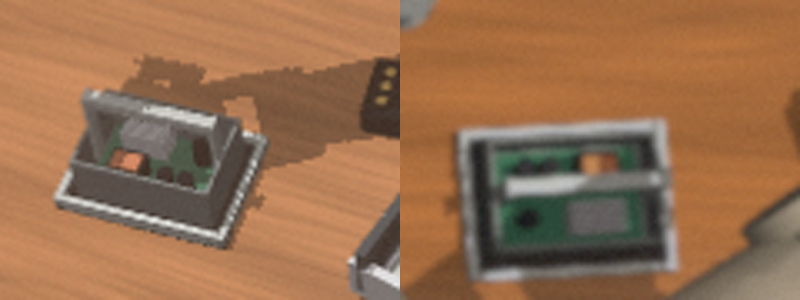

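The tote sits flat inside the rim: in the right half its outline runs about (492,142) to (648,255), against a tray of (460,125) to (675,275). The gripper is clear of it, so I'll hand the job in.

```bash
python3 -c "
from bench import job
print(job.hand_in())"
```

```text
the job is handed in; nothing more can be done
None
```

The tote was rolled gently home against the end stop, lifted off there, set down softly and flat inside the tray and released; the job is handed in, but no verdict was returned.

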